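# Unhitch and raise the accessory bar of a small mixer

### The arm

A 6-joint arm with a two-finger parallel gripper is mounted at the origin on the work surface. World frame = base frame: x ahead of the robot, y to its left, z up, the work surface at z = 0. Lengths are in mm, angles in rad, forces in N, time in s.
With the tool pointing down it reaches from about 350 to 975 mm from the base axis. Payload 7.1 kg.
Tool frame: the origin (TCP) lies where the fingers leave the gripper's body, on its centre line; the fingertips stand 80 mm ahead of it and the grasp point (between the pads) lies 61 mm ahead of it (arm.nose_length is the distance from the TCP to the fingertips, in mm); x points along the fingers, y is the direction in which the jaws open and shut, and the axes are right-handed (so a half turn about x gives the same grasp; the last joint's range is limited). The gripper opens to 88 mm and grips with 3 to 60 N. Pads are 20 mm wide; open, the fingers measure 115 mm over their backs; the gripper's body (75 mm by 178 mm) begins 61 mm behind the grasp point.
Start: joints at [-1.215, 0.423, 1.63, -0, 1.089, -0.019], TCP at [228.82, -581.59, 302.675] pointing down, gripper open.
Joint ranges: [-3, 3], [-0.9, 2.11], [0.09, 2.58], [-1.31, 4.45], [0.11, 2.69], [-2.54, 2.54]. Speed limits (rad/s): [2.39, 2.39, 3.01, 3.14, 3.14, 3.14].

### API

Orientations are given as a unit quaternion [w, x, y, z].
In Python, from rig import readout, camera, camera_info, arm gives the robot as it stands. The module is installed in compiled form; this text tells all that it offers.
- The arm moves only by the shell command python3 -m creep 'ROWS' [FORCE]. ROWS is JSON, a list of rows, each a list of 7 numbers: the shift along the tool's x, y, z in cm, then the turn, a rotation vector about the tool's x, y, z in rad, then the opening, from -1 (shut) to 1 (fully open). In form: [[dx, dy, dz, ax, ay, az, gripper], ...]. A call has 1 to 8 rows; each row shifts and turns the commanded pose from where the row before left it, along the tool's axes as they then stand; what a row does not reach is not made up. A row lasts 1/8 s, in which the tool goes at most 62.5 mm and 10.7 degrees, less where a joint would pass 70% of its speed; a pose out of reach is approached as far as the arm can. A call is refused whole if a number of a shift passes 6.25 or a number of a turn 0.188, either way. A call with a gripper value outside its range is refused whole. The fingers move at their own pace and stop on an object; FORCE is the grip in N (left out, the last holds). Time passes only in rows, so rows that do not move let the fingers close. It gives the time, the measured TCP pose, the force and the opening at its end, in the units of the state.
- readout.get_obs(): the state, without advancing time (a new reading comes with each control period).
- camera(name): name is "side" or "top" or "wrist"; returns the picture (384x512x3 uint8, red, green, blue); there is no depth.
- camera_info(name): a dict with "fx", "fy", "cx", "cy" (pixels), "origin" and "rotation" of the camera in the world. Camera axes: x right, y down, z forward; pixel columns grow to the right and rows downward; lengths in mm; the calibration is good to about 2 mm. The wrist camera is an equidistant fisheye: a pixel r from the principal point sees the ray r / f radians off the axis. A picture is of the moment at which its call begins: read the wrist's pose just before it. camera_info takes no time and is no camera call; for the wrist camera it gives the pose at the moment of the call.
- arm.hand_in(): hands the job in, once; it reports no verdict.
The state is a dict: "t": time; "qpos": joint angles; "qvel": joint speeds; "joint_torque": joint torques, N m; "ee_pos": TCP position; "tool_rot": TCP orientation; "force": force on the tool from outside, world axes, zero at the start; "ft_torque": the same for the moment, N m; "finger_gap": finger opening in mm.
Only numpy, scipy, OpenCV 4.12 (cv2) and the standard library are available. Lean on these libraries where they do the work, as an engineer would, in place of code of your own. Each camera call takes 0.05 s, during which the arm holds its last target.

### The job

Free the mixer's controls: take the tin of screws out of the cup it is nested in on the mixer's accessory bar and set it down upright in the wooden tray, without tipping or dropping it. Then pull the hitch latch sideways by its T-handle against the spring, lift the bar's coupler off the ball and keep holding the bar with the coupler about 7 cm above where it was: finish while holding it there, and leave the other things on the bench alone.

Things in the scene. Friction and masses are not known exactly. Their poses are not given: they have to be found in the camera images.
- mixer: Black audio mixer with wooden cheeks, 240 (x) by 216 (y) by 50 mm high, fixed to the bench. Origin: centre of its underside; x runs from its front (near the robot) to its rear, y to its left. Knobs and faders on top reach 62 mm above the bench, the hinge cheeks at its rear 110 mm. Along its middle (y = 0) lies the accessory bar.
- bar: Aluminium bar, 30 mm wide, 8 mm thick, top 100 mm above the bench. Origin on its hinge axis at the mixer's (+100, 0, 96) mm; axes as the mixer's when down. Hinge axis is y: raising its free end (towards the robot) turns it about +y, up to 1.2 rad. It weighs about 0.5 kg, swings freely and falls if let go; 3 to 6 N at the free end lift it. It carries cup, coupler and latch.
- cup (a point): Centre of the inner floor of the open aluminium cup fixed on the bar, at the mixer's (+15, 0, 104) mm. The cup is 68 mm across its rim, which is 126 mm above the bench.
- coupler (a point): Centre of the coupler's socket at the bar's free end: a dark steel housing, 48 (x) by 44 mm (y), top 106 mm high, closed over a 28 mm steel ball on the mixer. When down it is on the ball's centre, 80 mm above the bench, 200 mm in front of the hinge axis and 16 mm below it; bar turned up by 0.36 rad: 151 mm above the bench.
- latch_handle (a point): Grip point of the latch's steel T-handle, 88 mm left (mixer's +y) of the coupler's centre, 95 mm above the bench. Upright post 16 mm wide (y) by 14 mm (x), 62 to 112 mm high; crosspiece on top 34 mm (x) by 16 mm (y), to 121 mm. 58 mm free between post and coupler, but for a rod up to 68 mm high. Latch and handle rise with the bar: it can be lifted by this handle.
- latch (a joint): Travel of the latch (m): 0 in (locked under the ball), up to 0.016 pulled out to the mixer's left (+y, straight away from the coupler). The spring pulls it in with 6 N at 0 and 10 N at full travel. The bolt is clear of the ball from 0.008 on, pull at least 0.011; locked, the bar does not rise.
- tin: Round steel tin with brass screws in it, 50 mm high, 50 mm across its foot and 56 mm across its rim, 0.15 kg. Origin: centre of its underside. It starts nested in the bar's cup, foot 104 mm and rim 154 mm above the bench, 28 mm standing above the cup's rim; loose by 4 mm.
- tray: Open plywood tray, 150 by 150 by 32 mm high, walls 6 mm, floor 6 mm thick. Origin: centre of its underside. Loose on the bench, left or right of the mixer, empty.
- adapter: Black power adapter block, 90 by 55 by 32 mm, on the other side of the mixer than the tray. Leave alone.
- marker: Black marker pen, 130 mm long, 15 mm thick, lying right of the mixer. Leave alone.
- cassette_case: White flat plastic case, 108 by 70 by 16 mm, lying left of the mixer. Leave alone.
There are look-alikes about, which are no part of the job. Several things have the shape of the tin; the one meant has the colours described above. Of the things that look like the tray, take the one that is farthest from the robot's base at the start.

How it is judged (in metres and radians):
On the way, in this order (a step that is already met when the one before it is completed fails the run):
1. the tin stands upright in the wooden tray, let go (x of tin in the frame of tray between -0.06 and 0.06 m and y of tin in the frame of tray between -0.06 and 0.06 m and z of tin in the frame of tray below 0.012 m and angle between tin's own z axis and vertical below 0.15 rad and contact force between tin and the fingers below 0.1 N and linear speed of tin below 0.03 m/s), for 0.2 s.
2. the latch is pulled out at least 6 mm while the coupler is still down on the ball (value of joint latch above 0.006 m and height (world z) of coupler below 0.086 m), for 0.02 s.
3. the coupler is lifted 50 mm or more off the ball (height (world z) of coupler above 0.13 m), for 0.2 s.
At the end, for the whole second after the job is handed in: The coupler is held by the gripper, still, with its socket centre 50 to 100 mm above where it was on the ball (130 to 180 mm above the bench), with nothing else propping the bar; the tin stands upright (within 0.15 rad) on the floor of the tray (height (world z) of coupler between 0.13 and 0.18 m and angular speed of bar below 0.1 rad/s and contact force between bar and the fingers above 1 N and contact force between bar and tin below 0.1 N and contact force between bar and adapter below 0.1 N and contact force between bar and marker below 0.1 N and contact force between bar and cassette_case below 0.1 N and contact force between bar and tray below 0.1 N and x of tin in the frame of tray between -0.06 and 0.06 m and y of tin in the frame of tray between -0.06 and 0.06 m and z of tin in the frame of tray below 0.012 m and angle between tin's own z axis and vertical below 0.15 rad); the arm keeps its last pose, push and grip.
It fails at once if the tin of screws is tipped (more than 0.7 rad) (angle between tin's own z axis and vertical above 0.7 rad).
It fails at once if the tin is dropped (falls freely more than about 30 mm) (linear speed of tin above 0.8 m/s and contact force between tin and the fingers below 0.1 N).
It fails at once if the adapter is shifted more than 30 mm (distance of adapter from where it was at the start of the episode above 0.03 m).
It fails at once if the marker is shifted more than 30 mm (distance of marker from where it was at the start of the episode above 0.03 m).
It fails at once if the white case is shifted more than 30 mm (distance of cassette_case from where it was at the start of the episode above 0.03 m).
It also fails if it takes over 62 s, if anything falls off the work surface, if the arm or the gripper's body presses on something with over 40 N, if the wrist force passes 120 N, or if a joint passes its speed limit or range.

## Working session

There is one attempt and no reset: what is moved stays moved. The work goes in short steps, Python scripts to look and compute and a shell command to move; the robot and the scene stay as the last step left them, time stands still between calls to the robot, and variables do not carry over. Pictures are saved under pics/ and viewed, and the job is handed in when it is done.

```bash
mkdir -p pics
python3 - <<'E'
from rig import readout,camera,camera_info
import cv2
o=readout.get_obs()
print({k:(v if not hasattr(v,'round') else v) for k,v in o.items()})
for n in ["side","top","wrist"]:
    ci=camera_info(n); print(n,ci)
    im=camera(n); cv2.imwrite(f"pics/{n}0.png",im[:,:,::-1])
E
```

```text
{'t': 0.0, 'qpos': array([-1.21500062e+00,  4.23854000e-01,  1.63067848e+00, -1.98470578e-05,
        1.08861045e+00, -1.89854726e-02]), 'qvel': array([ 0.00114965,  0.00101888,  0.00085808,  0.00172417, -0.00012506,
        0.00041524]), 'joint_torque': array([-1.58180712e-03, -5.44629335e+01, -2.73662907e+01,  6.44382834e-02,
        2.28886586e-02, -1.32126120e-04]), 'ee_pos': array([ 228.67078404, -581.19998549,  301.89791963]), 'tool_rot': array([-0.13119488, -0.69462915, -0.1322735 ,  0.69482514]), 'force': array([0.27426791, 0.0622979 , 0.19998154]), 'ft_torque': array([ 0.00632092, -0.00640549, -0.04240048]), 'finger_gap': 87.76023435070864}
side {'fx': 455.1486189682838, 'fy': 455.1486189682838, 'cx': 253.5773936196967, 'cy': 181.8077769444117, 'origin': array([221.7828789 , 871.10892134, 788.30585719]), 'rotation': array([ 0.06836627, -0.11243227,  0.88939714, -0.43778735])}
top {'fx': 438.5102674715253, 'fy': 438.5102674715253, 'cx': 255.17643103907548, 'cy': 190.5583214594631, 'origin': array([ 298.61055714,    5.25014016, 1167.49840691]), 'rotation': array([ 0.04857467, -0.69754807,  0.71276475, -0.05507819])}
wrist {'fx': 297.3186396354542, 'fy': 297.3186396354542, 'cx': 255.251596355957, 'cy': 192.8357722026858, 'origin': array([ 295.0272007 , -555.18420222,  383.8258646 ]), 'rotation': array([ 0.10790814,  0.81921883, -0.55834805, -0.07405274])}
```

View pics/top0.png

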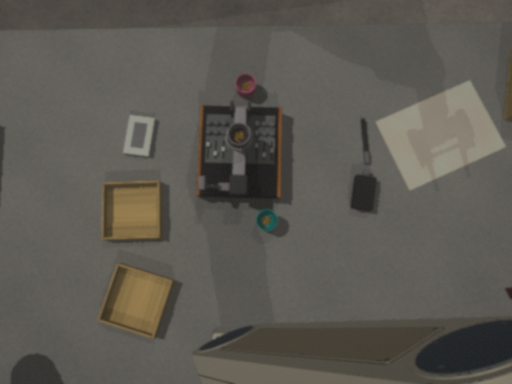

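View pics/side0.png

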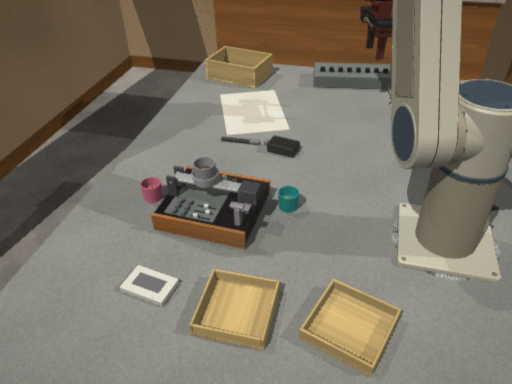

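View pics/wrist0.png

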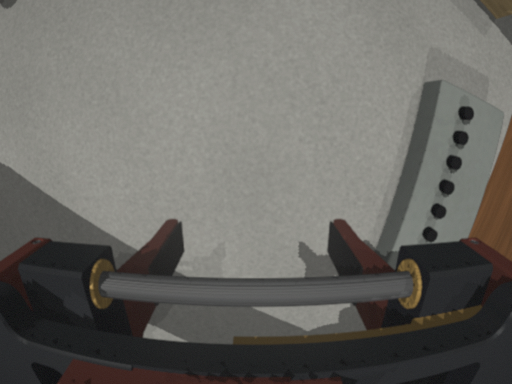

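```bash
cat > h.py <<'E'
import numpy as np, cv2
from scipy.spatial.transform import Rotation as R
from rig import readout,camera,camera_info
def rot(q): return R.from_quat(np.asarray(q)[[1,2,3,0]])
def px(name,p,ci=None):
    ci=ci or camera_info(name); c=rot(ci['rotation']).inv().apply(np.asarray(p,float)-ci['origin'])
    if name!='wrist': return c[...,0]/c[...,2]*ci['fx']+ci['cx'], c[...,1]/c[...,2]*ci['fy']+ci['cy']
    r=np.hypot(c[...,0],c[...,1]); th=np.arctan2(r,c[...,2]); return ci['cx']+ci['fx']*th*c[...,0]/r, ci['cy']+ci['fy']*th*c[...,1]/r
def ray(name,u,v,z,ci=None):
    ci=ci or camera_info(name); a=(u-ci['cx'])/ci['fx']; b=(v-ci['cy'])/ci['fy']
    if name=='wrist':
        th=np.hypot(a,b); d=np.array([np.sin(th)*a/th,np.sin(th)*b/th,np.cos(th)])
    else: d=np.array([a,b,1.])
    d=rot(ci['rotation']).apply(d); o=np.array(ci['origin']); return (o+d*(z-o[2])/d[2]).round(1)
def snap(name,fn,crop=None,s=1):
    im=camera(name)[:,:,::-1]
    if crop: x0,y0,x1,y1=crop; im=im[y0:y1,x0:x1]
    cv2.imwrite('pics/'+fn,cv2.resize(im,None,fx=s,fy=s,interpolation=cv2.INTER_CUBIC))
E
python3 - <<'E'
from h import *
for n,u,v,z in [("top",132,211,6),("top",136,300,6),("side",239,62,50),("side",350,326,6),("side",238,308,6),("top",238,133,154),("side",205,163,154)]: print(n,u,v,ray(n,u,v,z))
a=cv2.imread('pics/top0.png'); b=cv2.imread('pics/side0.png')
cv2.imwrite('pics/c1.png',cv2.resize(a[80:240,90:290],None,fx=4,fy=4,interpolation=cv2.INTER_CUBIC))
cv2.imwrite('pics/c2.png',cv2.resize(b[150:250,130:310],None,fx=4.4,fy=4.4,interpolation=cv2.INTER_CUBIC))
cv2.imwrite('pics/c3.png',cv2.resize(b[30:110,190:310],None,fx=5,fy=5,interpolation=cv2.INTER_CUBIC))
cv2.imwrite('pics/c4.png',cv2.resize(b[250:384,180:410],None,fx=3,fy=3,interpolation=cv2.INTER_CUBIC))
E
```

```text
top 132 211 [422.2 320.6   6. ]
top 136 300 [191.5 306.    6. ]
side 239 62 [ 756.4 -820.2   50. ]
side 350 326 [195.7 299.6   6. ]
side 238 308 [424.5 312.3   6. ]
top 238 133 [587.7  32.1 154. ]
side 205 163 [586.5  28.3 154. ]
```

View pics/c1.png

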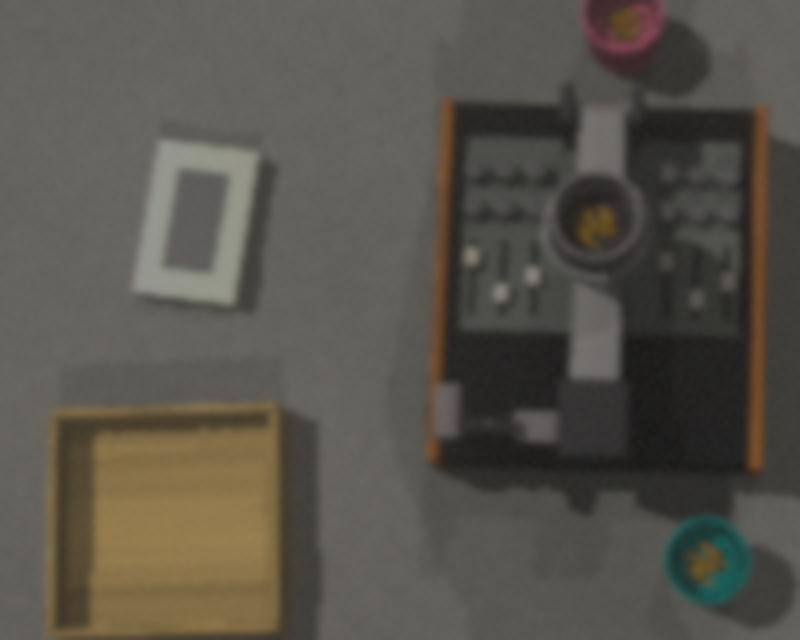

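View pics/c2.png

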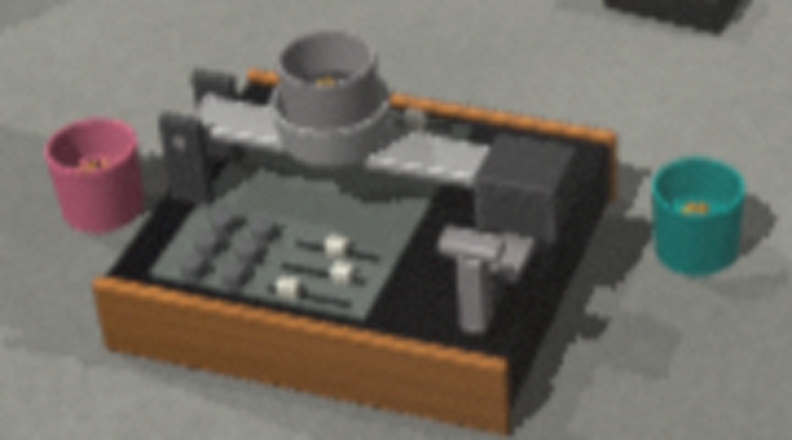

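View pics/c3.png

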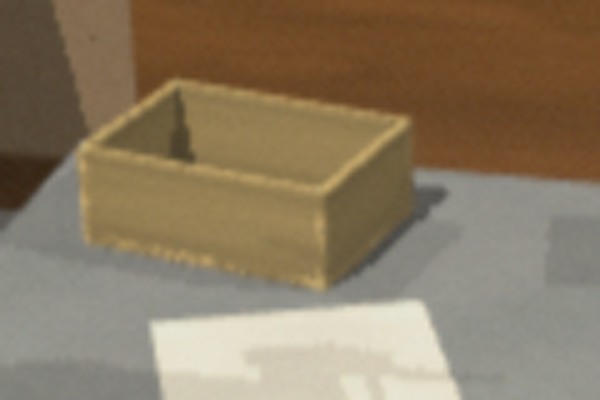

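View pics/c4.png

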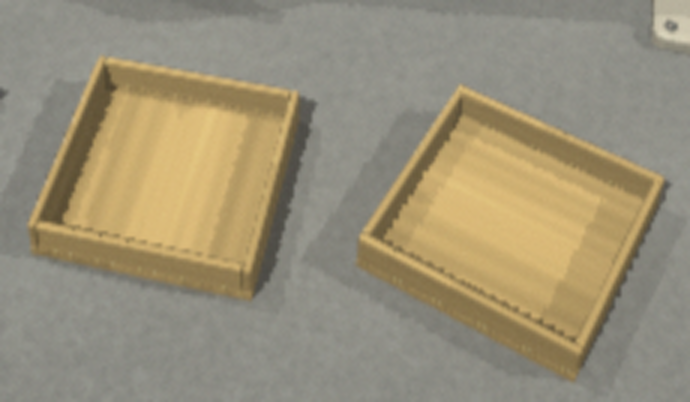

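Run:
```python
from h import *
f=lambda x,y,z:ray('top',90+x/4-0.4,80+y/4-0.4,z)
C=[f(443,100,50),f(769,107,50),f(760,470,50),f(429,463,50)]
print(C,np.mean(C,0)); 
M=[(120,108),(120,-108),(-120,-108),(-120,108)]
P=np.array(C)[:,:2]; M=np.array(M,float)
c=P.mean(0); d=P-c; 
yaw=np.arctan2((M[:,0]*d[:,1]-M[:,1]*d[:,0]).sum(),(M*d).sum()); print(c,yaw)
Rm=R.from_euler('z',yaw)
for n,p in dict(tin=(15,0,154),coup=(-100,0,106),th=(-100,88,121),hinge=(100,0,100)).items():
    w=Rm.apply(p)+[*c,0]; print(n,w.round(1),[np.round(px(k,w),1) for k in('top','side')])
print('meas coup',f(593,417,106),'th',f(447,410,121),'tin rim',f(595,220,154))
g=lambda x,y,z:ray('side',130+x/4.4-.4,150+y/4.4-.4,z)
print('side: th',g(471,243,121),'tin',g(328,68,154),'coup',g(527,160,106))
T=[f(48,412,32),f(282,403,32),f(280,634,32),f(46,634,32)]
print('tray',T,np.mean(T,0))
```

```text
[array([696.9, 133.3,  50. ]), array([687.9, -82.6,  50. ]), array([445.3, -69.3,  50. ]), array([454.3, 143.2,  50. ])] [571.1   31.15  50.  ]
[571.1   31.15] -0.045216987736391365
tin [586.1  30.5 154. ] [array([238.7, 133.6]), array([204.8, 163.5])]
coup [471.2  35.7 106. ] [array([237.9, 184.5]), array([250.3, 187.1])]
th [475.2 123.6 121. ] [array([201.3, 182.7]), array([238.2, 204.9])]
hinge [671.   26.6 100. ] [array([240.3, 106.9]), array([175.9, 175.6])]
meas coup [472.9  35.8 106. ] th [476.6 123.5 121. ] tin rim [583.8  31.3 154. ]
side: th [478.6 124.2 121. ] tin [585.5  37.  154. ] coup [474.7  32.  106. ]
tray [array([495.8, 394.4,  32. ]), array([498.6, 241.6,  32. ]), array([347.9, 241.4,  32. ]), array([351.2, 391.5,  32. ])] [423.375 317.225  32.   ]
```

```bash
cat >> h.py <<'E'
YAW=-0.045; MC=np.array([571.6,31.2,0])
def M(p): return R.from_euler('z',YAW).apply(p)+MC
def target_rot(sy=1,tilt=0):
    # tool x down, tool y = sy*mixer y, tilt = turn about mixer y
    y=np.array([0,sy,0.]); x=np.array([0,0,-1.]); z=np.cross(x,y)
    return R.from_euler('z',YAW)*R.from_euler('y',tilt)*R.from_matrix(np.c_[x,y,z])
def delta(p,rt=None):
    o=readout.get_obs(); rc=rot(o['tool_rot'])
    d=rc.inv().apply(np.array(p)-o['ee_pos'])/10
    print('t',o['t'],'ee',o['ee_pos'].round(1),'gap',o['finger_gap'].round(1),'F',o['force'].round(1),'q',o['qpos'].round(2))
    print('tool-frame shift cm',d.round(2), 'rotvec', None if rt is None else (rc.inv()*rt).as_rotvec().round(3))
E
python3 - <<'E'
from h import *
print(rot(readout.get_obs()['tool_rot']).as_matrix().round(2))
for s in(1,-1): delta(M([15,0,300]),target_rot(s))
print(M([15,0,0]),M([-100,88,0]))
E
```

```text
[[-0.    0.37 -0.93]
 [ 0.   -0.93 -0.37]
 [-1.   -0.   -0.  ]]Traceback (most recent call last):
  File "<stdin>", line 3, in <module>
  File "h.py", line 28, in delta
    print('t',o['t'],'ee',o['ee_pos'].round(1),'gap',o['finger_gap'].round(1),'F',o['force'].round(1),'q',o['qpos'].round(2))
                                                     ^^^^^^^^^^^^^^^^^^^^^
AttributeError: 'float' object has no attribute 'round'
```

```bash
sed -i "s/o\['finger_gap'\].round(1)/round(o['finger_gap'],1)/" h.py
python3 - <<'E'
from h import *
for s in(1,-1): delta(M([15,0,300]),target_rot(s))
print(M([15,0,0]),M([-100,88,0]))
E
```

```text
t 0.15 ee [ 228.7 -581.3  302.1] gap 87.9 F [-0.1  0.5 -1. ] q [-1.21  0.42  1.63 -0.    1.09 -0.02]
tool-frame shift cm [  0.26 -43.83 -55.7 ] rotvec [-2.722e+00 -2.000e-03  0.000e+00]
t 0.15 ee [ 228.7 -581.3  302.1] gap 87.9 F [-0.1  0.5 -1. ] q [-1.21  0.42  1.63 -0.    1.09 -0.02]
tool-frame shift cm [  0.26 -43.83 -55.7 ] rotvec [0.42  0.    0.001]
[586.58481506  30.52522779   0.        ] [475.65989655 123.60939644   0.        ]
```

```bash
python3 -m creep '[[0,-2.0,-2.5,0,0,0,1],[0,-3.0,-4.0,0,0,0,1],[0,-3.0,-4.0,0,0,0,1],[0,-3.0,-4.0,0,0,0,1],[0,-3.0,-4.0,0,0,0,1],[0,-3.0,-4.0,0,0,0,1],[0,-3.0,-4.0,0,0,0,1],[0,-3.0,-4.0,0,0,0,1]]'
python3 -m creep '[[0,-3.0,-4.0,0,0,0,1],[0,-3.0,-4.0,0,0,0,1],[0,-3.0,-4.0,0,0,0,1],[0,-3.0,-4.0,0,0,0,1],[0,-3.0,-4.0,0,0,0,1],[0,-3.0,-4.0,0,0,0,1],[0,-2.0,-2.0,0,0,0,1],[0,0,0,0,0,0,1]]'
python3 - <<'E'
from h import *
delta(M([15,0,300]),target_rot(-1))
E
```

```text
t: 1.15
ee_pos: [429.0, -254.4, 302.6]
tool_rot: [-0.132, -0.695, -0.132, 0.695]
force: [-0.1, 0.5, -0.1]
finger_gap: 87.8
t: 2.15
ee_pos: [597.5, 27.0, 302.2]
tool_rot: [-0.133, -0.694, -0.133, 0.695]
force: [0.1, -0.3, 1.1]
finger_gap: 88.1
t 2.15 ee [597.5  27.  302.2] gap 88.1 F [ 0.1 -0.3  1.1] q [0.03 0.38 1.69 0.   1.07 1.22]
tool-frame shift cm [ 0.22 -0.73  0.89] rotvec [0.423 0.    0.   ]
```

```bash
python3 -m creep '[[0,-0.73,0.89,0.14,0,0,1],[0,0,0,0.14,0,0,1],[0,0,0,0.143,0,0,1],[2.5,0,0,0,0,0,1],[0,0,0,0,0,0,1]]'
python3 - <<'E'
from h import *
delta(M([15,0,210]),target_rot(-1))
snap('wrist','w1.png'); snap('side','s1.png',(130,80,310,250),4); snap('top','t1.png',(170,60,310,210),4)
E
```

```text
t: 2.78
ee_pos: [584.6, 27.8, 276.1]
tool_rot: [0.017, -0.705, 0.017, 0.708]
force: [0.1, 0.0, -0.2]
finger_gap: 87.4
t 2.775 ee [584.6  27.8 276.1] gap 87.4 F [ 0.1  0.  -0.2] q [ 0.03  0.4   1.74 -0.    1.01  1.65]
tool-frame shift cm [ 6.61 -0.28 -0.21] rotvec [-0.004  0.004 -0.001]
```

View pics/w1.png

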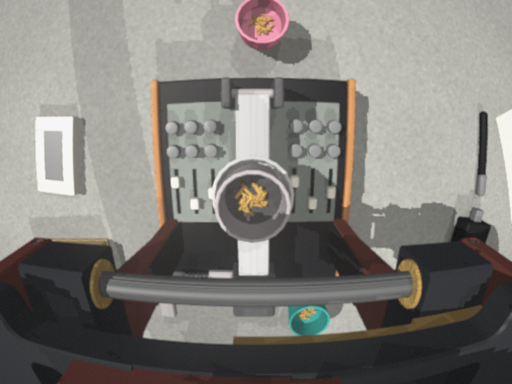

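View pics/s1.png

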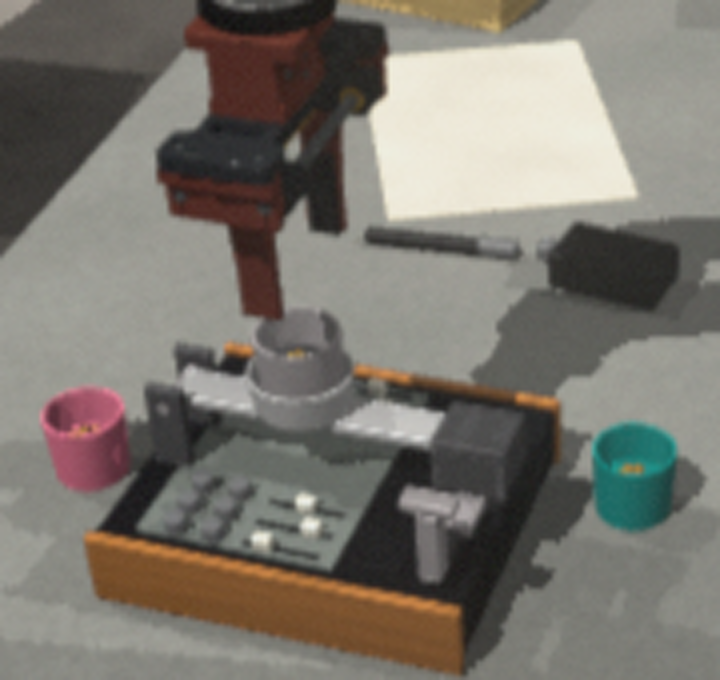

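Wrist view: the steel tin with brass screws is nested in the grey cup, centred at about (253,200); the pink tin (262,22) and teal tin (309,318) are look-alikes. The tray meant is the one at top-view (132,211), 527 mm from the base. The other one, at (136,300), is 360 mm away, and the far box at side-view (239,67) is bigger and deeper and stands on the adapter's side.

Run:
```python
from h import *
a=cv2.imread('pics/w1.png'); cv2.imwrite('pics/w1c.png',cv2.resize(a[140:260,180:330],None,fx=5,fy=5,interpolation=cv2.INTER_CUBIC))
```

```text
(no output)
```

View pics/w1c.png

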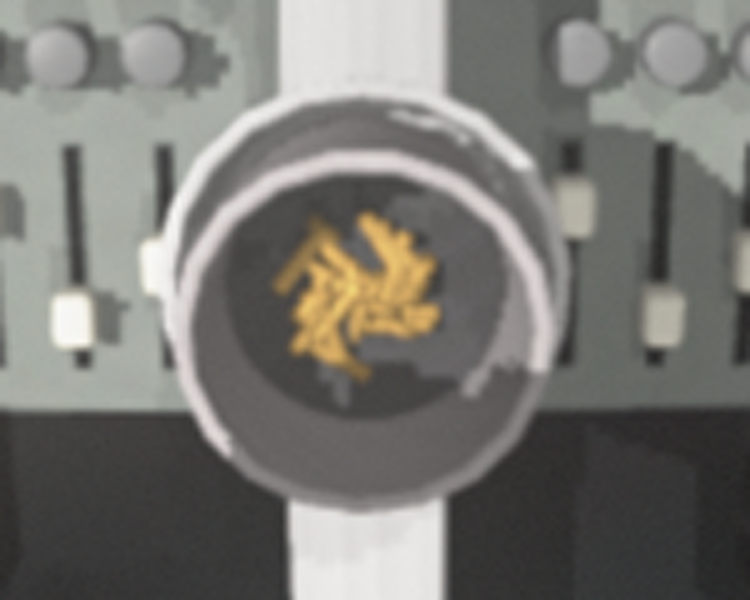

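Run:
```python
from h import *
print(ray('wrist',252.7,205.6,154)); print([ray('wrist',180+x/5-.4,140+330/5-.4,154) for x in(178,553)],[ray('wrist',180+365/5-.4,140+y/5-.4,154) for y in(150,510)])
delta(M([15,0,210]),target_rot(-1))
```

```text
[592.7  30.1 154. ]
[array([594. ,  57.5, 154. ]), array([591.3,   2.8, 154. ])] [array([619.2,  28.8, 154. ]), array([564.1,  31.7, 154. ])]
t 2.925 ee [586.3  28.3 278.3] gap 88.3 F [ 0.8 -0.6 -0. ] q [ 0.03  0.4   1.74 -0.    1.01  1.65]
tool-frame shift cm [ 6.83 -0.22 -0.02] rotvec [-0.004 -0.    -0.   ]
```

```bash
python3 -m creep '[[2.0,-0.15,-0.2,0,0,0,1],[2.0,0,0,0,0,0,1],[1.5,0,0,0,0,0,1],[1.2,0,0,0,0,0,1],[0,0,0,0,0,0,1]]'
python3 - <<'E'
from h import *
delta(M([15,0,210]),target_rot(-1))
snap('side','s2.png',(130,80,310,250),4); snap('wrist','w2.png')
E
```

```text
t: 3.55
ee_pos: [588.0, 30.3, 210.0]
tool_rot: [0.017, -0.706, 0.017, 0.707]
force: [-1.0, -0.1, -0.0]
finger_gap: 88.2
t 3.55 ee [588.   30.3 210. ] gap 88.2 F [-1.  -0.1 -0. ] q [0.03 0.49 1.77 0.   0.88 1.65]
tool-frame shift cm [ 0.   -0.02  0.14] rotvec [-0.003  0.001 -0.   ]
```

View pics/s2.png

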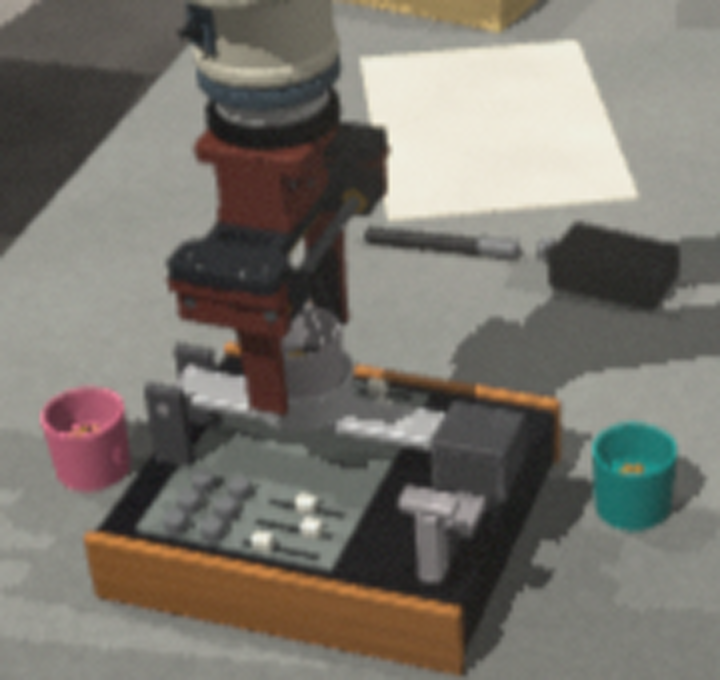

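View pics/w2.png

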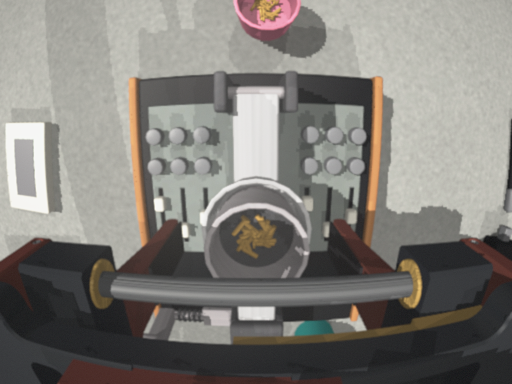

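The fingers straddle the tin at z≈130, just above the cup rim, so I close.

```bash
python3 -m creep '[[0,0,0,0,0,0,0.2],[0,0,0,0,0,0,0],[0,0,0,0,0,0,-0.3],[0,0,0,0,0,0,-0.3],[0,0,0,0,0,0,-0.3],[0,0,0,0,0,0,-0.3]]' 25
```

```text
t: 4.4
ee_pos: [588.4, 30.3, 210.9]
tool_rot: [-0.017, 0.707, -0.017, -0.707]
force: [-0.5, -0.9, 1.5]
finger_gap: 54.0
```

```bash
python3 -m creep '[[-0.3,0,0,0,0,0,-0.3],[-0.7,0,0,0,0,0,-0.3],[-1.5,0,0,0,0,0,-0.3],[-2,0,0,0,0,0,-0.3],[-2,0,0,0,0,0,-0.3],[0,0,0,0,0,0,-0.3]]'
python3 - <<'E'
from h import *
delta([423,317,275],target_rot(-1))
snap('side','s3.png',(130,40,310,250),3)
E
```

```text
t: 5.15
ee_pos: [589.3, 30.4, 278.1]
tool_rot: [-0.017, 0.708, -0.017, -0.705]
force: [0.4, 0.6, -1.7]
finger_gap: 54.1
t 5.15 ee [589.3  30.4 278.1] gap 54.1 F [ 0.4  0.6 -1.7] q [0.03 0.4  1.73 0.   1.01 1.65]
tool-frame shift cm [  0.24 -27.83  17.99] rotvec [-0.003 -0.004  0.   ]
```

View pics/s3.png

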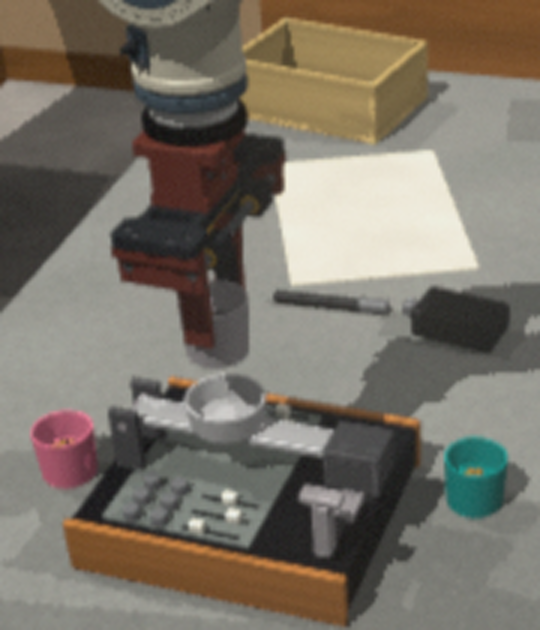

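```bash
python3 -m creep '[[0,-1.5,1.0,0,0,0,-0.3],[0,-2.5,1.6,0,0,0,-0.3],[0,-3,2,0,0,0,-0.3],[0,-3,2,0,0,0,-0.3],[0,-3,2,0,0,0,-0.3],[0,-3,2,0,0,0,-0.3],[0,-3,2,0,0,0,-0.3],[0,-3,1.8,0,0,0,-0.3]]'
python3 -m creep '[[0,-2.8,1.6,0,0,0,-0.3],[0,-2,1.3,0,0,0,-0.3],[0,-1,0.7,0,0,0,-0.3],[0,0,0,0,0,0,-0.3],[0,0,0,0,0,0,-0.3]]'
python3 - <<'E'
from h import *
delta([423,317,112],target_rot(-1))
snap('side','s4.png',(130,140,430,384),2.5); snap('wrist','w4.png')
E
```

```text
t: 6.2
ee_pos: [452.9, 258.3, 274.8]
tool_rot: [0.017, -0.706, 0.017, 0.708]
force: [-0.1, 0.3, -1.5]
finger_gap: 54.3
t: 6.82
ee_pos: [422.0, 316.2, 275.5]
tool_rot: [0.017, -0.707, 0.017, 0.707]
force: [-0.2, -0.8, -2.0]
finger_gap: 54.2
t 6.825 ee [422.  316.2 275.5] gap 54.2 F [-0.2 -0.8 -2. ] q [ 0.62  0.32  1.87 -0.    0.96  2.24]
tool-frame shift cm [16.35 -0.09 -0.1 ] rotvec [-0.004  0.    -0.   ]
```

View pics/s4.png

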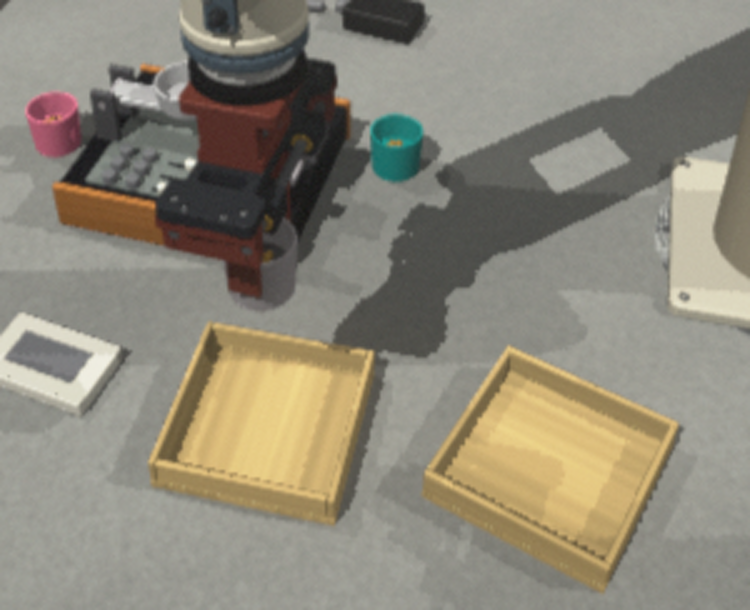

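View pics/w4.png

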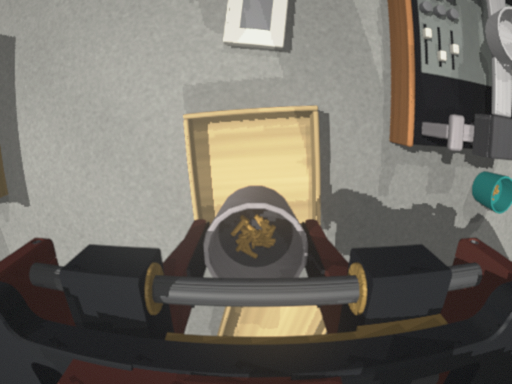

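Run:
```python
from h import *
print(ray('wrist',186,114,32),ray('wrist',318,106,32)); print(px('wrist',np.array([[496,393,32],[498,242,32.]])))
```

```text
[499.6 388.6  32. ] [501.  243.4  32. ]
(array([182.403043  , 319.32657605]), array([117.57577487, 108.67147429]))
```

```bash
python3 -m creep '[[1.5,-0.1,-0.1,0,0,0,-0.3],[3,0,0,0,0,0,-0.3],[3,0,0,0,0,0,-0.3],[3,0,0,0,0,0,-0.3],[2.7,0,0,0,0,0,-0.3],[1.6,0,0,0,0,0,-0.3],[0.9,0,0,0,0,0,-0.3],[0.4,0,0,0,0,0,-0.3]]'
python3 -m creep '[[0.1,0,0,0,0,0,-0.3],[0,0,0,0,0,0,-0.3],[0,0,0,0,0,0,-0.3]]'
python3 - <<'E'
from h import *
delta([423,317,112],target_rot(-1))
snap('side','s5.png',(180,220,330,360),4)
E
```

```text
t: 7.92
ee_pos: [423.1, 317.7, 114.5]
tool_rot: [-0.017, 0.707, -0.017, -0.707]
force: [-0.4, -1.3, -2.7]
finger_gap: 54.4
t: 8.3
ee_pos: [423.2, 317.8, 114.2]
tool_rot: [-0.017, 0.707, -0.017, -0.707]
force: [-0.7, -0.3, -0.7]
finger_gap: 53.9
t 8.3 ee [423.2 317.8 114.2] gap 53.9 F [-0.7 -0.3 -0.7] q [0.62 0.58 1.94 0.   0.62 2.24]
tool-frame shift cm [0.22 0.08 0.01] rotvec [-0.003 -0.001  0.001]
```

View pics/s5.png

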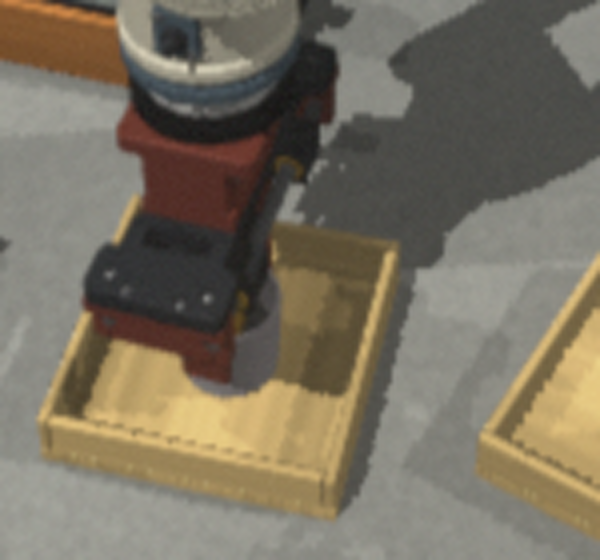

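```bash
python3 -m creep '[[0.1,0,0,0,0,0,-0.3],[0,0,0,0,0,0,-0.3]]'; python3 -m creep '[[0.1,0,0,0,0,0,-0.3],[0,0,0,0,0,0,-0.3]]'
```

```text
t: 8.6
ee_pos: [423.1, 317.7, 112.9]
tool_rot: [-0.017, 0.707, -0.017, -0.707]
force: [0.5, 0.9, 0.5]
finger_gap: 54.0
t: 8.85
ee_pos: [423.1, 317.8, 112.8]
tool_rot: [-0.017, 0.707, -0.017, -0.707]
force: [-2.4, -1.3, 12.9]
finger_gap: 54.1
```

Contact (13 N upward): the tin stands on the tray floor. Release with a gradual opening, then rise.

```bash
python3 -m creep '[[0,0,0,0,0,0,0.35],[0,0,0,0,0,0,0.6],[0,0,0,0,0,0,1],[0,0,0,0,0,0,1],[0,0,0,0,0,0,1]]'
python3 -m creep '[[-1,0,0,0,0,0,1],[-2,0,0,0,0,0,1],[-3,0,0,0,0,0,1],[-3,0,0,0,0,0,1],[-3,0,0,0,0,0,1],[0,0,0,0,0,0,1]]'
python3 - <<'E'
from h import *
delta(M([-100,88,226]),target_rot(-1))
snap('wrist','w6.png'); snap('side','s6.png',(130,140,430,384),2.5)
E
```

```text
t: 9.48
ee_pos: [422.9, 317.6, 111.6]
tool_rot: [0.017, -0.707, 0.017, 0.707]
force: [1.1, 0.4, 0.2]
finger_gap: 87.6
t: 10.22
ee_pos: [424.0, 318.4, 234.4]
tool_rot: [-0.018, 0.708, -0.016, -0.705]
force: [-0.3, -0.7, -0.6]
finger_gap: 87.8
t 10.225 ee [424.  318.4 234.4] gap 87.8 F [-0.3 -0.7 -0.6] q [0.62 0.38 1.89 0.   0.87 2.24]
tool-frame shift cm [ 0.8  19.21 -6.1 ] rotvec [-0.003 -0.004  0.003]
```

View pics/w6.png

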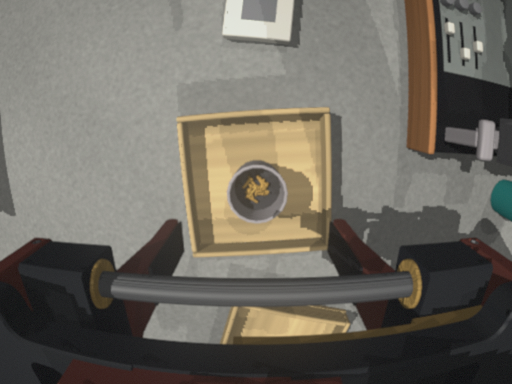

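View pics/s6.png

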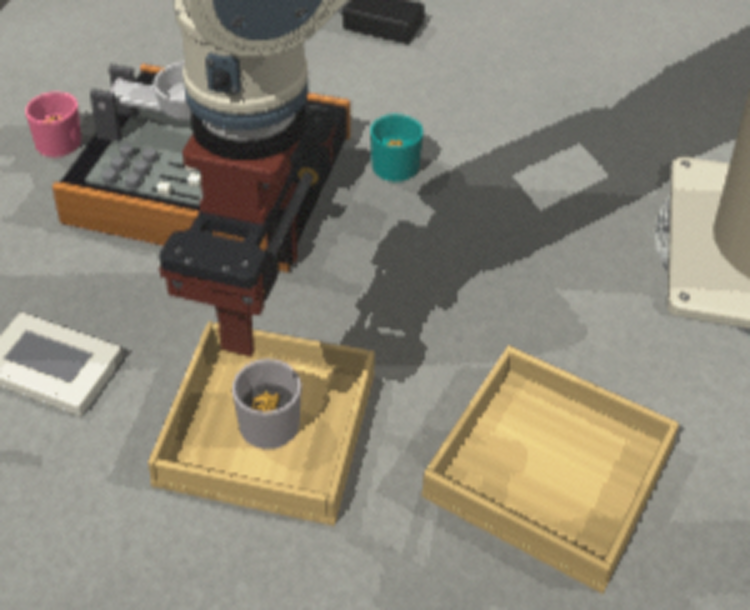

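The tin stands upright at the tray's centre (wrist 258,193), let go. On to the handle.

```bash
python3 -m creep '[[0.1,2.2,-0.7,0,0,0,0.6],[0.1,3,-1,0,0,0,0.4],[0.1,3,-1,0,0,0,0.36],[0.1,3,-1,0,0,0,0.36],[0.1,3,-1,0,0,0,0.36],[0.1,3,-0.9,0,0,0,0.36],[0,2,-0.5,0,0,0,0.36],[0,0,0,0,0,0,0.36]]'
python3 - <<'E'
from h import *
delta(M([-100,88,226]),target_rot(-1))
snap('wrist','w7.png'); snap('side','s7.png',(180,120,300,260),4)
E
```

```text
t: 11.32
ee_pos: [474.1, 121.8, 224.5]
tool_rot: [0.018, -0.706, 0.018, 0.708]
force: [-0.4, 0.0, -0.8]
finger_gap: 59.8
t 11.325 ee [474.1 121.8 224.5] gap 59.8 F [-0.4  0.  -0.8] q [ 0.23  0.34  1.98 -0.    0.82  1.85]
tool-frame shift cm [-0.15 -0.19 -0.15] rotvec [-0.005  0.002 -0.001]
```

View pics/w7.png

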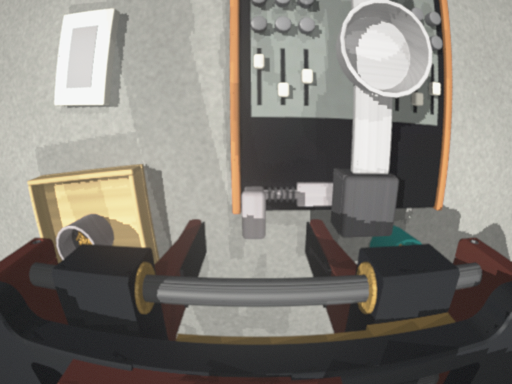

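View pics/s7.png

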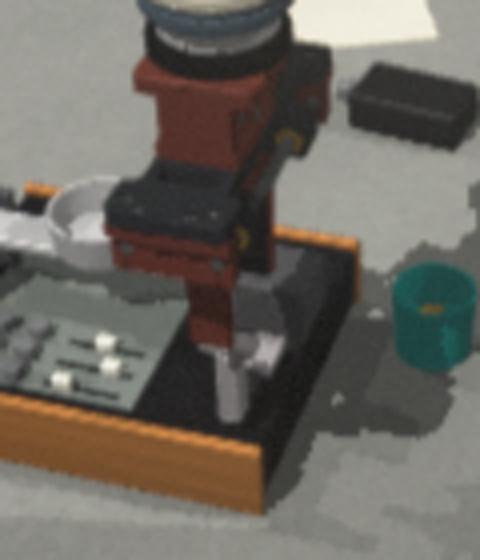

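Run:
```python
from h import *
print(ray('wrist',253.5,204,121), M([-100,88,121]))
print(np.round(px('wrist',M(np.array([[-83,80,121],[-83,96,121],[-117,80,121],[-117,96,121.]]))),1))
a=cv2.imread('pics/w7.png'); cv2.imwrite('pics/w7c.png',cv2.resize(a[160:260,200:340],None,fx=5,fy=5,interpolation=cv2.INTER_CUBIC))
```

```text
[487.8 123.7 121. ] [475.65989655 123.60939644 121.        ]
[[266.8 242.2 266.4 243.1]
 [196.8 196.9 244.4 244.5]]
```

View pics/w7c.png

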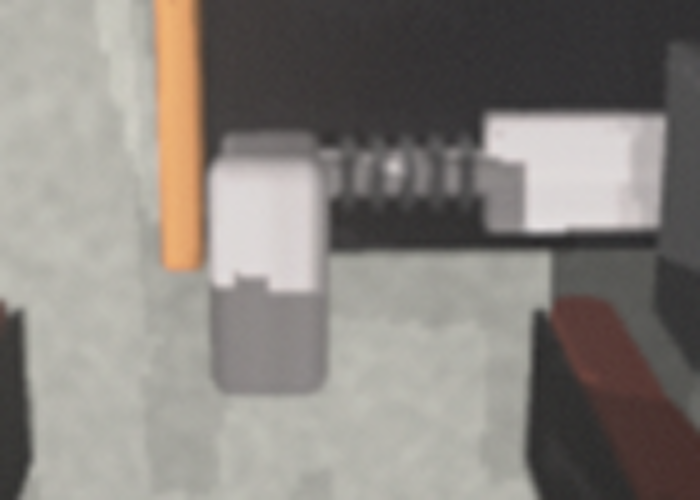

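The T-handle's crosspiece top is centred at about (253,215) in the wrist view, so y is right and x sits about 3 mm farther. I descend with jaws along the mixer's y.

```bash
python3 -m creep '[[1,-0.18,-0.4,0,0,0,0.36],[2,0,0,0,0,0,0.36],[2,0,0,0,0,0,0.36],[1.2,0,0,0,0,0,0.36],[0.6,0,0,0,0,0,0.36],[0,0,0,0,0,0,0.36]]'
python3 - <<'E'
from h import *
delta([478,123.6,156],target_rot(-1))
snap('side','s8.png',(180,120,300,260),4)
E
```

```text
t: 12.18
ee_pos: [478.7, 124.7, 157.4]
tool_rot: [0.017, -0.707, 0.017, 0.707]
force: [0.9, -0.2, 0.5]
finger_gap: 60.2
t 12.175 ee [478.7 124.7 157.4] gap 60.2 F [ 0.9 -0.2  0.5] q [0.23 0.47 2.   0.   0.67 1.85]
tool-frame shift cm [0.14 0.12 0.06] rotvec [-0.003  0.    -0.   ]
```

View pics/s8.png

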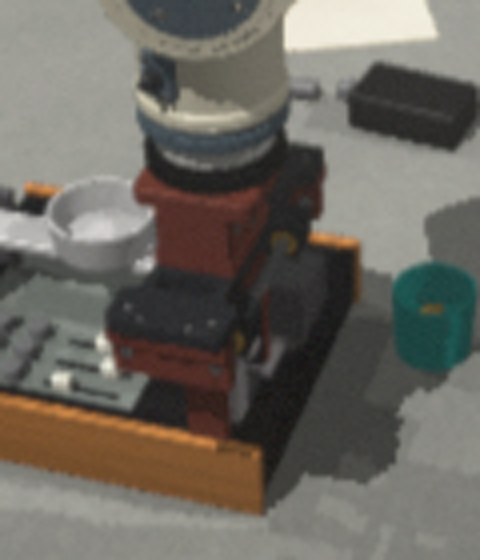

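```bash
python3 -m creep '[[0,0,0,0,0,0,0],[0,0,0,0,0,0,-0.4],[0,0,0,0,0,0,-0.9],[0,0,0,0,0,0,-0.9],[0,0,0,0,0,0,-0.9],[0,0,0,0,0,0,-0.9]]' 45
python3 - <<'E'
from h import *
delta([478,123.6,156],target_rot(-1))
snap('side','s9.png',(180,120,300,260),4);snap('wrist','w9.png')
E
```

```text
t: 12.98
ee_pos: [478.7, 123.9, 157.7]
tool_rot: [0.016, -0.707, 0.017, 0.707]
force: [0.5, -6.1, 1.1]
finger_gap: 15.9
t 12.975 ee [478.7 123.9 157.7] gap 15.9 F [ 0.5 -6.1  1.1] q [ 0.23  0.47  2.   -0.    0.67  1.85]
tool-frame shift cm [0.17 0.03 0.07] rotvec [-0.002  0.    -0.001]
```

View pics/w9.png

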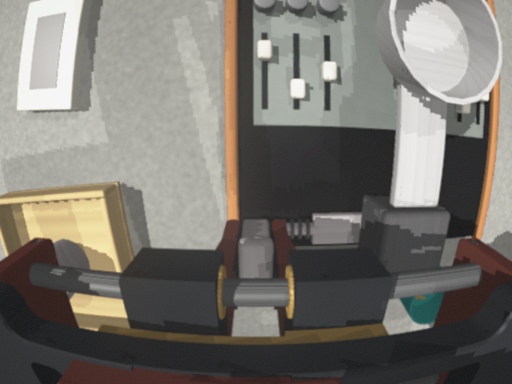

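```bash
python3 -m creep '[[0,-0.3,0,0,0,0,-0.9],[0,-0.4,0,0,0,0,-0.9],[0,-0.4,0,0,0,0,-0.9],[0,-0.2,0,0,0,0,-0.9],[0,0,0,0,0,0,-0.9],[0,0,0,0,0,0,-0.9]]'
python3 - <<'E'
from h import *
delta([478,123.6,156],target_rot(-1))
snap('wrist','w10.png')
E
```

```text
t: 13.82
ee_pos: [479.3, 136.4, 157.7]
tool_rot: [0.016, -0.707, 0.017, 0.707]
force: [1.5, -9.5, 1.7]
finger_gap: 16.0
t 13.825 ee [479.3 136.4 157.7] gap 16.0 F [ 1.5 -9.5  1.7] q [ 0.25  0.47  1.99 -0.    0.68  1.87]
tool-frame shift cm [0.17 1.29 0.07] rotvec [-0.002  0.    -0.002]
```

View pics/w10.png

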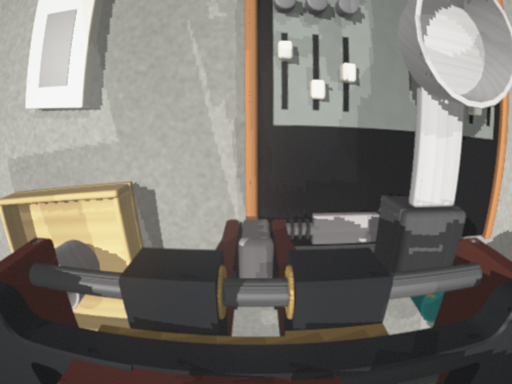

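```bash
python3 -m creep '[[-0.3,0,-0.095,0,-0.015,0,-0.9],[-0.6,0,-0.19,0,-0.03,0,-0.9],[-0.6,0,-0.19,0,-0.03,0,-0.9],[0,0,0,0,0,0,-0.9]]'
python3 - <<'E'
from h import *
delta([478,123.6,156],target_rot(-1,0.075))
snap('wrist','w11.png');snap('side','s11.png',(130,100,310,260),4)
E
```

```text
t: 14.38
ee_pos: [484.5, 135.9, 172.4]
tool_rot: [0.017, -0.68, 0.017, 0.733]
force: [1.6, -9.0, -2.3]
finger_gap: 15.6
t 14.375 ee [484.5 135.9 172.4] gap 15.6 F [ 1.6 -9.  -2.3] q [0.24 0.47 1.94 0.03 0.8  1.84]
tool-frame shift cm [1.68 1.26 0.46] rotvec [-0.003  0.001 -0.002]
```

View pics/w11.png

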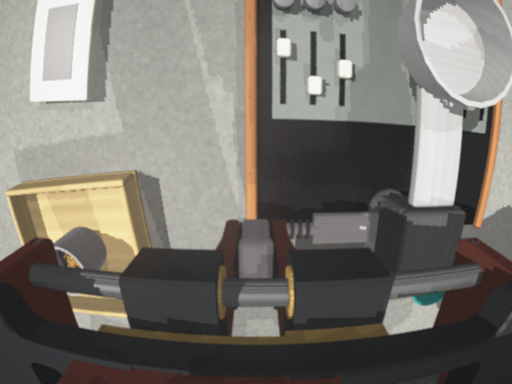

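View pics/s11.png

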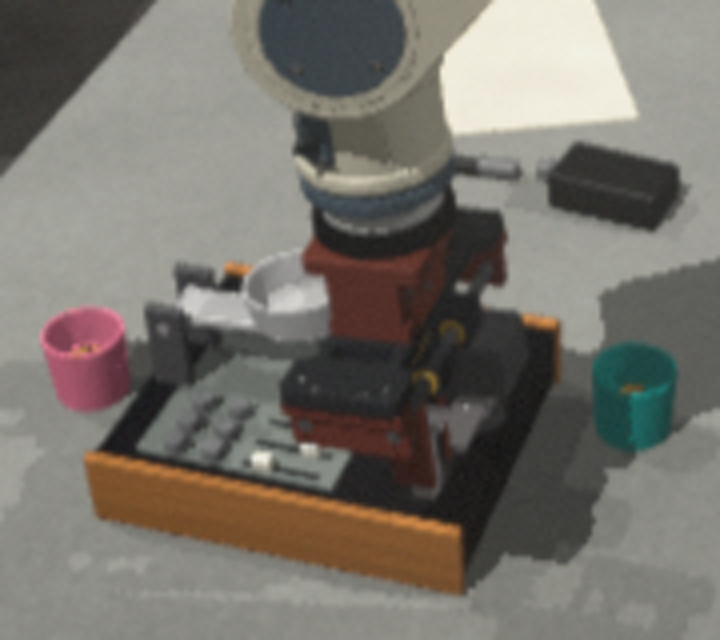

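The bar is rising with the gripper: the ball shows at wrist (385,200) and the forces stay small. I carry on along the arc.

```bash
python3 -m creep '[[-0.6,0,-0.19,0,-0.03,0,-0.9],[-0.6,0,-0.19,0,-0.03,0,-0.9],[-0.6,0,-0.19,0,-0.03,0,-0.9],[-0.6,0,-0.19,0,-0.03,0,-0.9],[-0.6,0,-0.19,0,-0.03,0,-0.9],[0,0,0,0,0,0,-0.9]]'
python3 -m creep '[[-0.6,0,-0.19,0,-0.03,0,-0.9],[-0.6,0,-0.19,0,-0.03,0,-0.9],[-0.6,0,-0.19,0,-0.03,0,-0.9],[-0.6,0,-0.19,0,-0.03,0,-0.9],[-0.3,0,-0.095,0,-0.015,0,-0.9],[0,0,0,0,0,0,-0.9],[0,0,0,0,0,0,-0.9],[0,0,0,0,0,0,-0.9]]'
python3 - <<'E'
from h import *
delta([478,123.6,156],target_rot(-1,0.36))
snap('wrist','w12.png');snap('side','s12.png',(130,60,430,360),2)
E
```

```text
t: 15.22
ee_pos: [498.0, 135.1, 200.6]
tool_rot: [0.018, -0.623, 0.016, 0.782]
force: [0.7, -8.2, -2.5]
finger_gap: 15.7
t: 16.23
ee_pos: [513.6, 134.2, 223.9]
tool_rot: [0.019, -0.569, 0.015, 0.822]
force: [1.9, -9.9, -4.3]
finger_gap: 15.8
t 16.225 ee [513.6 134.2 223.9] gap 15.8 F [ 1.9 -9.9 -4.3] q [0.2  0.52 1.73 0.09 1.25 1.77]
tool-frame shift cm [7.59 1.21 0.89] rotvec [-0.003 -0.    -0.002]
```

View pics/w12.png

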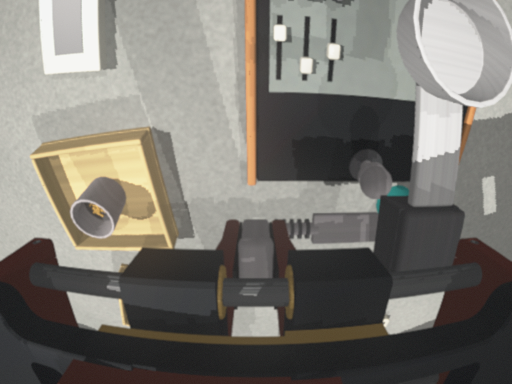

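View pics/s12.png

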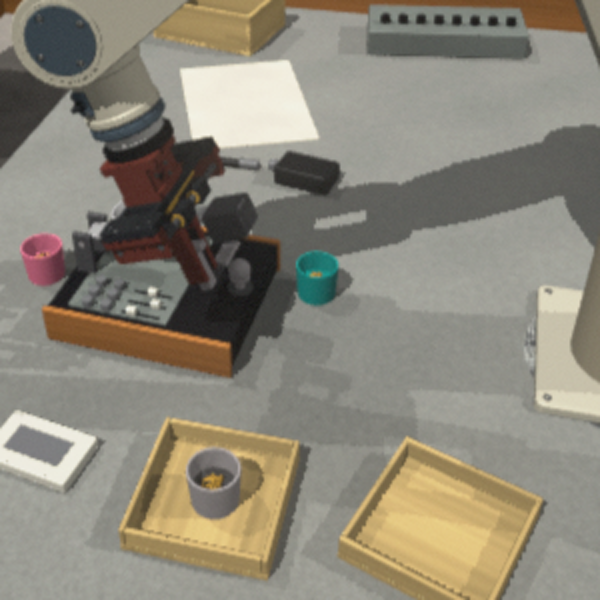

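```bash
python3 -m creep '[[0,0,0,0,0,0,-0.9],[0,0,0,0,0,0,-0.9],[0,0,0,0,0,0,-0.9],[0,0,0,0,0,0,-0.9]]'
python3 - <<'E'
from h import *
from rig import arm
a=camera('wrist').astype(int); b=camera('wrist').astype(int)
w12=cv2.imread('pics/w12.png')[:,:,::-1].astype(int)
s=np.s_[190:270,380:460]; print('change of coupler patch',abs(a-w12)[s].mean(),abs(a-b)[s].mean())
# coupler top-centre from bar turned 0.36, seen in side view
h=M([100,0,96]); p=R.from_euler('z',YAW)*R.from_euler('y',.36)
print('exp. coupler top-centre px side',px('side',p.apply([-200,0,10])+h),'if 0.25',px('side',(R.from_euler('z',YAW)*R.from_euler('y',.25)).apply([-200,0,10])+h))
snap('side','s13.png',(180,110,300,230),6)
E
```

```text
t: 16.82
ee_pos: [513.6, 134.2, 223.9]
tool_rot: [0.019, -0.569, 0.015, 0.822]
force: [1.5, -9.0, -4.0]
finger_gap: 15.8
change of coupler patch 1.0972916666666668 1.11234375
exp. coupler top-centre px side (np.float64(242.69314919280177), np.float64(162.46477911872228)) if 0.25 (np.float64(246.07539580336007), np.float64(170.10437924336364))
```

View pics/s13.png

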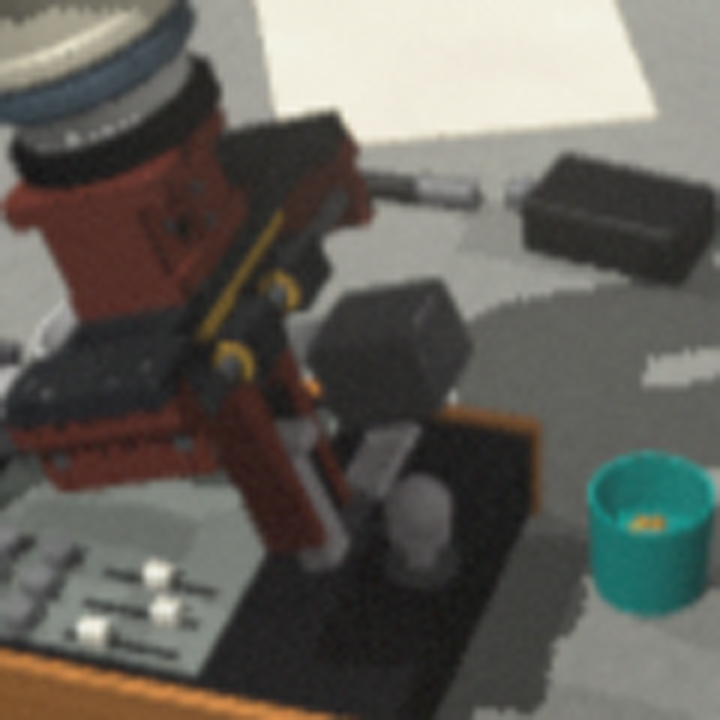

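The coupler's top centre is seen at about side (244,161), against (242.7,162.5) expected for 0.36 rad. It is still and clear of the ball.

```bash
python3 -c "
from rig import arm
print(arm.hand_in())"
```

```text
the job is handed in; nothing more can be done
None
```

I lifted the tin of screws out of the cup and set it upright in the middle of the correct tray, the one at top-view (132,211). I then pulled the latch out by about 13 mm, raised the bar by its T-handle along its arc by about 0.36 rad, and handed in at about 17 s while still holding it.

- **Coupler:** I estimate its socket at about 151 mm. The side view matched the pixels expected for 0.36 rad to within 2 pixels, and the picture did not change over the last 0.6 s.
- **Grip and pull:** the handle was held at a 15.8 mm finger opening, with a steady pull of about 9 N from the latch spring and 4 N downward.
- **Tin and bench:** in the last picture that shows it, taken just after the lift, the tin stood upright on the tray floor and was let go. The arm never went near the other things, and in the last pictures they looked undisturbed; I did not measure them.
- **One disagreement:** the wrist camera placed the mixer 3 to 5 mm farther in x than the top camera did. I used a value in between, and both grasps held. Hand-in gave no verdict.

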